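# Fish the cutter holder out of the soak tank with the hook rod

## Task

Take the hook rod from its rack and use it to fetch the green cutter holder out of the drained soak tank: hook its crossbar, draw it along under the yellow lips until you feel it come to their notch, lift it out there and stand it upright in the black drip tray beside the collet nut, then hang the rod back in its rack. Work gently by feel: never force the crossbar against the lips or push the rod hard against the tank (keep to a few newtons, 20 N is too much), do not touch the holder with the gripper or drop it into the tray, and leave everything else where it is.

Things in the scene. Friction and masses are not known exactly. Their poses are not given: they have to be found in the camera images.
- rod_grip (a point): centre of the hook rod's orange grip, square, 20 x 20 mm, 55 mm tall (top 27 mm above this point). The rod (0.15 kg) starts upright in the rack, hook at the bottom. z is up along the rod; the hook's mouth is on the +y side: the shank lies on the axis, the upturned tip to its +y.
- hook_seat (a point): middle of the hook's seat, 138 mm below rod_grip and 10 mm to its +y; same axes. Flat steel 14 mm wide (x): shank 5 mm thick on the rod's axis, foot 5 mm thick below the seat, 15 mm gap from shank to tip, tip upturned 10 mm above the seat, its outer face 12 mm to the +y of this point.
- rod: the hook rod; origin on its axis at the underside of the dark round collar (34 mm across, 5 mm thick) by which it hangs in the rack, 33 mm below rod_grip and 105 mm above the hook's seat.
- rack: blue rod rack, a fixed fork on a post, opening to its +y; origin under it on the bench, z up. Two level prongs 20 mm apart carry the collar; each ends in a stop lip 4 mm high at y = 20 to 24 mm: raise the rod 10 mm to pass it out or in. The post is 40 mm behind (-y), no higher than the prongs. Foot plate 8 mm thick, to y = 50 mm and x = +-50 mm.
- rack_seat (a point): where the rod's origin belongs when it hangs home: midway between the prongs, on their top, 125 mm above the bench; axes as rack. Any heading of the rod in the fork is a fit as long as its flat shank (14 mm wide) goes between the prongs.
- tank: the fixed soak tank, open at the top, drained: inside 62 mm (x) by 158 mm (y, its long axis), 145 mm tall to the rim, with a clear front wall. Walls 4 mm. Origin under its middle on the bench, z up. Its yellow keeper bar may stick out through an end wall.
- tank_mouth (a point): centre of the tank's open mouth, 145 mm above the bench; a thin green trim goes up to 151 mm. Axes as tank.
- tank_ledge (a point): tank's middle at the top of two lower ledges, 72 mm above the bench. A channel runs along each long wall: the ledge, on which the holder's crossbar ends lie, and a yellow lip, 5 mm thick, its underside set 14 to 21 mm above the ledge. Ledges and lips stand 11 mm out from the walls, 40 mm free between them. The crossbar starts 20 to 34 mm to the -y side of this point. Axes as tank.
- tank_lip (a point): tank's middle, 88 mm above the bench. The lips' underside is clamped 2 mm below to 5 mm above this height, the same all along. They hold the crossbar down except at one notch, 14 mm long, opposite in both lips, its centre 0 to 45 mm to the +y side of this point. Neither is measured: find them by feel, drawing the bar along with a light upward pull. Axes as tank.
- crossbar (a point): middle of the cutter holder's level steel crossbar, 6 mm thick, 56 mm long (x); z up. The holder (0.2 to 0.3 kg) hangs by the bar's ends on the ledges. Its green block, 24 (x) x 44 (y) x 28 mm tall, begins 30 mm below; flat straps at x = +-14.5 mm join them and leave a window 26 mm wide, 27 mm high under the bar for the hook, open to +y and -y.
- holder: the same cutter holder, origin under the middle of its block, 58 mm below the crossbar; axes as crossbar. Brass cutter stubs rise at most 4 mm from the block's top.
- tray: the fixed black drip tray, 130 mm (x) by 170 mm (y), rim 18 mm high, walls 4 mm; origin under its middle, z up.
- tray_floor (a point): middle of the tray's inner floor, 4 mm above the bench; axes as tray.
- collet_nut: dark steel collet nut, a ring 34 mm across and 16 mm tall that stands in the tray near its +x +y corner; leave it alone.
- glue: yellow bottle, 60 mm across and 170 mm tall; leave it alone.
- jar: amber jar, 70 mm across and 90 mm tall; leave it alone.
- offcut: wooden offcut, 90 x 150 x 22 mm, lying flat; leave it alone.
- spanner: spanner 170 mm long, lying flat; leave it alone.
- driver: screwdriver 190 mm long, lying flat; leave it alone.
- ear_defenders: orange and black ear defenders, about 160 x 110 x 75 mm; leave them alone.
Not all that is in view belongs to the job. Several things look just like the tray: the one meant starts farthest to the robot's right. Leave any turquoise look-alike of the rod alone.

How it is judged:
By the outcome, as a careful person would: the job done as asked, in the order asked, and still so for the second after the job is handed in, with the robot touching nothing.
It also fails if it takes over 72 s, if anything falls off the work surface, if the arm or the gripper's body presses on something with over 40 N, if the wrist force passes 120 N, or if a joint passes its speed limit or range.

## Robot

A 6-joint arm with a two-finger parallel gripper is mounted at the origin on the work surface. World frame = base frame: x ahead of the robot, y to its left, z up, the work surface at z = 0. Lengths are in mm, angles in rad, forces in N, time in s.
With the tool pointing down it reaches from about 150 to 775 mm from the base axis. Payload 6.1 kg.
Tool frame: the origin (TCP) lies at the very end of the fingers, on their centre line; the grasp point (between the pads) lies 19 mm behind it (arm.tcp_to_grasp is the distance from the TCP to the grasp point, in mm); z points along the fingers, y is the line along which they close (so a half turn about z gives the same grasp; the last joint's range is limited). The gripper opens to 85 mm and grips with 20 to 120 N. Pads are 22 mm wide; open, the fingers measure 114 mm over their backs; the gripper's body (76 mm by 85 mm) begins 54 mm behind the grasp point. The pads swing forward as they close: fully open they stand 13 mm farther back than shut.
Start: joints at [1.196, 0.126, -0.04, 1.405, 0, 1.571], TCP at [192.188, 488.541, 231.295] pointing down, gripper open.
Joint ranges: [-2.72, 2.72], [-0.95, 1.95], [-1.27, 1.35], [-1.78, 2.02], [-1.46, 1.47], [-3.14, 3.14]. Speed limits (rad/s): [2.39, 2.39, 3.01, 3.14, 3.14, 3.14].

## Interface

Orientations are given as [roll, pitch, yaw] about the fixed x, y, z axes, in that order (R = Rz(yaw) Ry(pitch) Rx(roll)).
In Python, from cell import arm, vision gives the robot as it stands.
- The arm moves only by the tool servo_tool, never from a script. Its argument "deltas" is a list that holds one entry, the list of rows, each a list of 5 numbers: the shift along the tool's x, y, z in m, then the turn about the tool's z in degrees, then the closure, from 0 (fully open) to 1 (shut). A call has 1 to 8 rows; each row is the pose to reach, as a shift and turn from the pose commanded when the call began, along the tool's axes at that moment; what a row does not reach only later rows make up. A row lasts 1/10 s, in which the tool goes at most 50 mm and 8.59 degrees, less where a joint would pass 70% of its speed; a pose out of reach is approached as far as the arm can. A call with a gripper value outside its range is refused whole. The fingers move at their own pace and stop on an object; "newtons" is the grip in N (left out, the last holds). Time passes only in rows, so rows that repeat a pose let the fingers close. It gives the time, the measured TCP pose, the force, the opening and the grip force at its end, in the units of the state.
- arm.observe(): the state, without advancing time (a new reading comes with each control period).
- vision.read_camera(name): name is "side" or "top"; returns a dict with "pixels" (480x640x3 uint8, blue, green, red), "range_z" (480x640 float32, mm along the optical axis (not along the pixel's ray), 0 where there is no reading), "fx", "fy", "cx", "cy" (pixels), "cam_to_world" (4x4, takes a point from camera to world coordinates). Camera axes: x right, y down, z forward; pixel columns grow to the right and rows downward; lengths in mm; the calibration is good to about 2 mm. A picture is of the moment at which its call begins.
- arm.job_done(): hands the job in; it is judged then, once.
The state is a dict: "time": time; "joint_positions": joint angles; "qd": joint speeds; "joint_torque": joint torques, N m; "position": TCP position; "eef_rot": TCP orientation; "ft_force": force on the tool from outside, world axes, zero at the start; "ft_torque": the same for the moment, N m; "finger_gap": opening from 0.0 (shut) to 1.0 (fully open); "finger_force": force on a finger pad.
Only numpy, scipy, OpenCV 4.12 (cv2) and the standard library are available. Lean on these libraries where they do the work, as an engineer would, in place of code of your own. Each camera call takes 0.05 s, during which the arm holds its last target. There are 200 camera calls.

## Working session

There is one attempt and no reset: what is moved stays moved. The work goes in short steps, Python scripts to look and compute and a tool call to move; the robot and the scene stay as the last step left them, time stands still between calls to the robot, and variables do not carry over. Pictures are saved under pics/ and viewed, at most 10 in all, crops included, and the job is handed in when it is done.

Besides the shell and the picture viewer there is one more tool, called after "Request:" as name([rows], argument=value, ...), one row to a line, values as JSON. servo_tool: Moves the arm, as the interface text tells. Its arguments: {"type":"object","properties":{"deltas":{"type":"array","items":{"type":"array","items":{"type":"array","items":{"type":"number"}}}},"newtons":{"type":"number"}},"required":["deltas"]}

```bash
mkdir -p pics; ls; cat > h.py <<'E'
import numpy as np, cv2
from cell import arm, vision
def grab(n,tag):
    d=vision.read_camera(n); cv2.imwrite(f'pics/{tag}.png',d['pixels']); np.savez(f'{tag}.npz',**d); return d
def load(tag): return dict(np.load(f'{tag}.npz'))
def cloud(d):
    v,u=np.mgrid[0:480,0:640]; z=d['range_z'].astype(float)
    P=np.stack([(u-d['cx'])*z/d['fx'],(v-d['cy'])*z/d['fy'],z,np.ones_like(z)],-1)
    return (P@d['cam_to_world'].T)[...,:3]
def ray(d,u,v,h):
    T=d['cam_to_world']; r=T[:3,:3]@np.array([(u-d['cx'])/d['fx'],(v-d['cy'])/d['fy'],1]); o=T[:3,3]
    return o+r*(h-o[2])/r[2]
E
python3 - <<'E'
from h import *
s=arm.observe(); print(s)
for n in('top','side'):
    d=grab(n,n+'0'); print(n,d['fx'],d['cx'],d['cy'],d['cam_to_world'].round(3).tolist())
E
```

```text
pics
{'time': 0.0, 'joint_positions': array([ 1.19599603e+00,  1.26388723e-01, -4.06222040e-02,  1.40538941e+00,
       -2.04941185e-05,  1.57080185e+00]), 'qd': array([ 5.15564594e-04, -2.38785965e-03,  1.54266327e-03, -7.62900631e-04,
       -1.04236792e-04,  1.96244858e-05]), 'joint_torque': array([-5.90532295e-05, -4.35905814e+01,  3.52932000e+01,  1.71568844e-02,
        2.90463333e-05,  2.18320662e-05]), 'position': array([192.05144108, 488.17211364, 230.51739058]), 'eef_rot': array([-3.13998865e+00,  2.05029593e-05,  2.76678686e+00]), 'ft_force': array([ 0.54080291, -0.19492885, -0.58789793]), 'ft_torque': array([0.03169973, 0.0340512 , 0.04494762]), 'finger_force': 0.0, 'finger_gap': 0.9967044166521605}
top 527.4109100814916 324.0083479166306 241.22078659219028 [[0.018, -0.997, 0.078, 470.289], [-1.0, -0.019, -0.022, 23.257], [0.023, -0.078, -0.997, 1121.161], [0.0, 0.0, 0.0, 1.0]]
side 550.0651974520243 322.10509081915757 229.87571688551824 [[0.897, -0.3, 0.326, 186.532], [-0.442, -0.569, 0.694, -790.373], [-0.023, -0.766, -0.642, 890.954], [0.0, 0.0, 0.0, 1.0]]
```

View pics/top0.png

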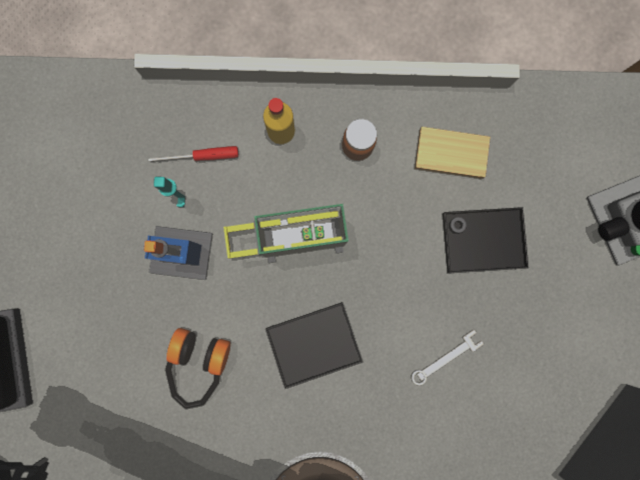

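View pics/side0.png

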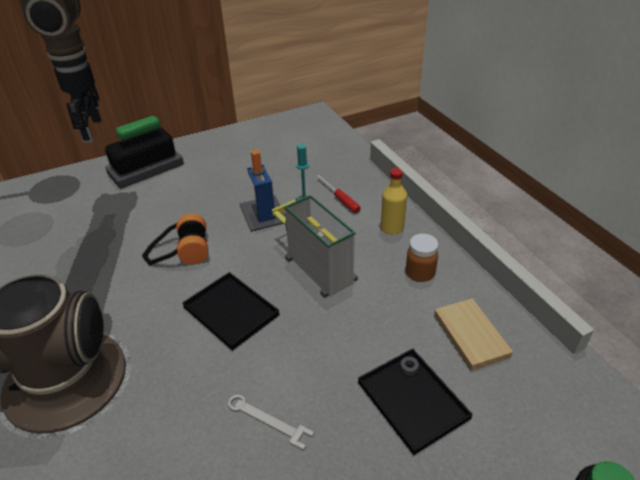

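The top view shows: the orange rod in its blue rack at (155,247), the turquoise look-alike at (165,187), the tank at (302,230) with the holder at about (313,232), a tray with the nut at (485,240), and an empty decoy tray at (313,345). I choose the orange rod and the right-hand tray with the nut, and check them in close crops.

```bash
python3 - <<'E'
from h import *
a=cv2.imread('pics/top0.png');b=cv2.imread('pics/side0.png')
c=cv2.resize(a[190:290,140:355],None,fx=3.7,fy=3.7,interpolation=cv2.INTER_CUBIC)
e=cv2.resize(b[140:300,235:360],None,fx=3.5,fy=3.5,interpolation=cv2.INTER_CUBIC)
cv2.imwrite('pics/cropt.png',c);cv2.imwrite('pics/crops.png',e)
d=load('top0');P=cloud(d);hsv=cv2.cvtColor(d['pixels'],cv2.COLOR_BGR2HSV)
def info(n,m):
    k=m&(d['range_z']>0);p=P[k];print(n,len(p),'uv',np.argwhere(k).mean(0)[::-1].round(1),'z pct',np.percentile(p[:,2],[5,50,95]).round(1))
    for lo,hi in ((p[:,2].min(),np.percentile(p[:,2],50)),(np.percentile(p[:,2],50),999)):
        q=p[(p[:,2]>=lo)&(p[:,2]<=hi)]; r=cv2.minAreaRect(q[:,:2].astype(np.float32)); print('  ',q.mean(0).round(1),[np.round(x,1) for x in r])
def box(x0,x1,y0,y1):
    m=np.zeros((480,640),bool);m[y0:y1,x0:x1]=1;return m
H,S,V=hsv[...,0],hsv[...,1],hsv[...,2]
info('grip',box(135,175,230,265)&(H<16)&(S>120)&(V>90))
info('blue',box(135,215,220,285)&(H>100)&(H<130)&(S>100))
info('rim',box(245,355,195,265)&(H>65)&(H<90)&(S>60)&(P[...,2]>140))
info('yel',box(215,355,195,265)&(H>22)&(H<35)&(S>120))
info('block',box(265,345,210,250)&(H>35)&(H<80)&(S>80)&(P[...,2]<100))
info('traydark',box(435,535,200,280)&(V<45))
info('nut',box(447,470,214,234)&(P[...,2]>12))
# tray rim
m=box(435,535,200,280)&(P[...,2]>13)&(P[...,2]<24);r=cv2.minAreaRect(P[m][:,:2].astype(np.float32));print('trayrim',r)
m=box(140,215,220,285)&(P[...,2]>4)&(P[...,2]<13);print('plate',cv2.minAreaRect(P[m][:,:2].astype(np.float32)))
m=box(245,355,195,265)&(P[...,2]>146)&(P[...,2]<156);print('tankrim',m.sum(),cv2.minAreaRect(P[m][:,:2].astype(np.float32)))
E
```

```text
grip 50 uv [152.  246.5] z pct [ 83.6 183.8 187. ]
   [530.3 314.1 160.9] [array([534.8, 339.8]), array([79.9, 20. ]), np.float64(80.0)]
   [528.7 306.8 185.4] [array([529.5, 310.1]), array([17.8, 17.8]), np.float64(89.8)]
blue 477 uv [171.6 249.9] z pct [122.4 125.4 128.8]
   [527.  287.6 119.7] [array([530.4, 317.3]), array([117.5,  43.3]), np.float64(83.6)]
   [526.8 289.1 127. ] [array([527.9, 295.9]), array([77.6, 43. ]), np.float64(83.8)]
rim 426 uv [300.  228.2] z pct [148.2 151.1 153.5]
   [570.2  46.6 149.5] [array([569.8,  45.1]), array([ 70.8, 164.3]), np.float64(9.4)]
   [570.   47.2 152.3] [array([569.4,  45.2]), array([ 70.2, 164.2]), np.float64(9.4)]
yel 857 uv [275.9 232.2] z pct [89.4 92.4 97.7]
   [569.8  85.4  90.7] [array([564.6,  79.6]), array([ 60.9, 218.2]), np.float64(9.5)]
   [564.8 104.6  94.6] [array([563.6,  82.8]), array([ 60.1, 220.1]), np.float64(9.4)]
block 130 uv [312.9 234.7] z pct [42.4 46.4 94.1]
   [571.7  24.7  44.1] [array([572.3,  23.4]), array([22.3, 40.9]), np.float64(9.5)]
   [562.9  21.4  64. ] [array([561.9,  34.8]), array([ 36.4, 126.3]), np.float64(9.1)]
traydark 293 uv [500.2 235.7] z pct [ 2.8 10.1 19. ]
   [ 568.9 -384.5    6.3] [array([ 567.3, -342.8]), array([122. , 169.2]), np.float64(4.6)]
   [ 584.6 -368.3   14.7] [array([ 567.1, -342.4]), array([124.3, 168.9]), np.float64(4.8)]
nut 173 uv [457.4 225.1] z pct [14.1 19.9 23.7]
   [ 596.6 -281.8   17.7] [array([ 598. , -279.7]), array([31.9, 40.6]), np.float64(1.2)]
   [ 597.  -281.7   21.8] [array([ 597.4, -278.6]), array([31.9, 42.6]), np.float64(6.1)]
trayrim ((567.3418579101562, -343.95404052734375), (130.2206573486328, 172.19869995117188), 4.73713493347168)
plate ((531.14990234375, 307.5322265625), (136.00340270996094, 152.91409301757812), 2.548069953918457)
tankrim 604 ((569.6395263671875, 44.3310546875), (71.40145111083984, 166.03109741210938), 9.295975685119629)
```

View pics/cropt.png

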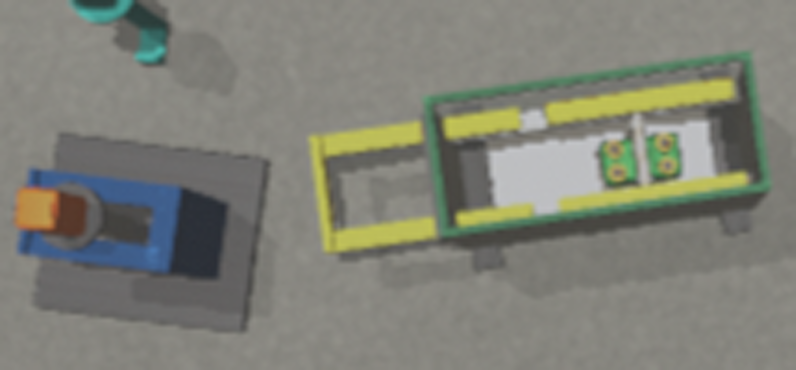

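View pics/crops.png

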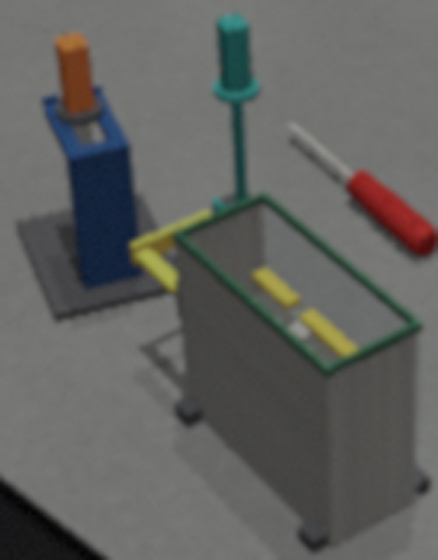

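The crops show that the orange-gripped rod hangs in the blue fork at crop (38,210). The rack post is to its right (world -y), so the fork opens towards world +y. In the tank, the crossbar is at (640,140) and the notches at about (533,118) and (547,210). I'll now take the exact measurements.

```bash
python3 - <<'E'
from h import *
d=load('top0');P=cloud(d);hsv=cv2.cvtColor(d['pixels'],cv2.COLOR_BGR2HSV);H,S,V=[hsv[...,i].astype(int) for i in range(3)]
def pr(n,*uvs,h): print(n,[ray(d,u,v,h)[:2].round(1).tolist() for u,v in uvs])
m=((H<16)&(S>120)&(V>90)).astype(np.uint8);m[:,:135]=0;m[:,180:]=0;m[:230]=0;m[265:]=0
vs,us=np.nonzero(m);q=np.array([ray(d,u,v,185)[:2] for u,v in zip(us,vs)])
r=cv2.minAreaRect(q.astype(np.float32));print('grip185',r,q.min(0),q.max(0),len(q))
k=(m>0)&(P[...,2]>178);print('grip cloud',P[k].mean(0),P[k][:,:2].min(0),P[k][:,:2].max(0))
for v in range(238,256): print(v,''.join('%4d'%x for x in S[v,142:166]),'|',''.join('%4d'%x for x in H[v,142:166]))
s=load('side0');Ps=cloud(s);hs=cv2.cvtColor(s['pixels'],cv2.COLOR_BGR2HSV)
k=(hs[...,0]<16)&(hs[...,1]>120);k[:,:245]=0;k[:,270:]=0;k[:145]=0;k[180:]=0
p=Ps[k&(s['range_z']>0)];print('side grip',len(p),p.mean(0),p[:,:2].min(0),p[:,:2].max(0),p[:,2].min(),p[:,2].max())
# blue prong edges at z=125
b=(H>100)&(H<130)&(S>100)&(P[...,2]>118)&(P[...,2]<133);b[:,:135]=0;b[:,215:]=0;b[:220]=0;b[285:]=0
print('prongs',cv2.minAreaRect(P[b][:,:2].astype(np.float32)))
# yellow in tank frame
c=np.array([569.6,44.3]);a=np.radians(9.4);R=np.array([[np.cos(a),np.sin(a)],[-np.sin(a),np.cos(a)]])
y=(H>20)&(H<36)&(S>110)&(V>80);y[:,:215]=0;y[:,355:]=0;y[:195]=0;y[265:]=0
vs,us=np.nonzero(y);L=np.array([R@(ray(d,u,v,92)[:2]-c) for u,v in zip(us,vs)])
for sg in(-1,1):
    t=L[(L[:,0]*sg>15)&(L[:,0]*sg<35)];h,e=np.histogram(t[:,1],np.arange(-84,84,3));print(sg,list(zip(e[:-1].astype(int).tolist(),h.tolist())))
print('lip z',np.median(P[y&(P[...,2]>80)][:,2]))
# crossbar: bright low-sat pixels in tank region between
pix=d['pixels']
for v in range(218,246,3): print(v,' '.join('%3d/%3d/%2d'%(V[v,u],S[v,u],P[v,u,2]) for u in range(304,324,1)))
E
```

```text
grip185 ((529.2393798828125, 309.8825378417969), (20.646900177001953, 19.695743560791016), 84.45584869384766) [518.9942816  299.63402041] [538.52327742 320.58898453] 50
grip cloud [528.77206182 306.13459309 184.09466344] [519.1875613  300.43137962] [538.68009279 321.23821678]
238   15  13  13  15  12  50 135 137 133 143 143 143 142 139 136 128 126 127 133 137 141 139 138 139 |   23  26  30  26  25 110 108 108 108 108 108 108 108 108 108 108 108 108 108 108 108 108 108 108
239   13  13  13  14  10  59 128 118 121 140 140 139 132 113  90  70  53  51  73  98 120 137 141 144 |   26  26  26  26  24 111 110 111 110 108 108 108 108 109 109 109 110 110 109 109 109 108 108 108
240   13  15  22  50  70  50  48  68  60  62  67  64  54  28   2   2   5   5   2  19  56  92 120 139 |   30  26  18  14  11 172 151 169 164 128 124 123 119 115 150   0   0  15   0 113 111 110 109 108
241   13  15  56 126 160 160 158 164 155 135 133 135 123  88  39  23  15  12  10   7   2   5  42 109 |   26  23  13  14  15  14  14  14  13  13  13  12  12  10  10  10  10  12  15  10   0 150 113 109
242   13  17  82 152 16
[... 5659 characters left out ...]
125/ 78/42
239 105/ 80/46 110/ 97/42 103/ 94/44  93/ 85/42  84/ 67/42  81/ 50/42  86/ 44/38  87/ 35/33 113/ 20/31 161/ 29/74 180/ 38/76 155/ 46/76 131/ 68/68 136/ 79/ 4 142/ 79/ 1 153/ 80/ 3 173/ 87/ 2 188/ 87/ 5 189/ 98/93 190/106/94
242 190/126/89 190/129/93 190/132/93 191/131/90 191/129/91 191/129/91 191/132/90 191/133/93 191/132/91 190/133/93 191/132/91 190/133/90 190/127/93 189/125/89 185/127/90 183/125/92 182/123/93 179/115/91 178/112/93 176/104/92
245 161/101/92 155/ 94/94 155/ 81/152 150/ 59/151 141/ 69/149 136/ 77/151 135/ 79/154 130/ 86/153 126/ 87/150 124/ 88/151 124/ 86/151 123/ 87/151 120/ 87/151 118/ 86/150 111/ 80/153  97/ 71/149  90/ 57/149  92/ 53/151  89/ 43/148  78/ 33/137
```

```bash
cat >> h.py <<'E'
def to(x,y,z,yawdeg=None,p=None,psi=None):
    "tool-frame shift (m) and turn (deg) to reach world TCP"
    s=arm.observe(); p=s['position'] if p is None else p; psi=s['eef_rot'][2] if psi is None else psi
    dx,dy,dz=(np.array([x,y,z])-p)/1000
    t=0 if yawdeg is None else (np.degrees(psi)-yawdeg+180)%360-180
    return np.round([dx*np.cos(psi)+dy*np.sin(psi),dx*np.sin(psi)-dy*np.cos(psi),-dz,t],4)
E
python3 - <<'E'
from h import *
d=load('top0')
g=ray(d,148.7,246,185);print('grip top',g)
c=np.array([569.6,44.3]);a=np.radians(9.4);R=np.array([[np.cos(a),np.sin(a)],[-np.sin(a),np.cos(a)]])
b=ray(d,312.8,231,78);print('bar',b,R@(b[:2]-c))
for u,v in((284,221.9),(287.8,246.8)): q=ray(d,u,v,92);print('notch',q,R@(q[:2]-c))
print(to(g[0],g[1],240,84,p=np.array([192.188,488.541,231.295])))
print('rack seat by prongs', g)
E
```

```text
grip top [529.48927706 312.50881372 185.        ]
bar [572.36271845  23.33627204  78.        ] [ -0.69829993 -21.13345406]
notch [587.77880213  80.10803305  92.        ] [23.78308156 32.35813822]
notch [539.02134505  71.54104776  92.        ] [-25.71887937  31.86954762]
[-3.78300e-01 -4.03000e-02 -8.70000e-03  7.45251e+01]
rack seat by prongs [529.48927706 312.50881372 185.        ]
```

Request:
servo_tool([
  [[-0.378,-0.04,-0.009,74.5,0],[-0.378,-0.04,-0.009,74.5,0],[-0.378,-0.04,-0.009,74.5,0],[-0.378,-0.04,-0.009,74.5,0],[-0.378,-0.04,-0.009,74.5,0],[-0.378,-0.04,-0.009,74.5,0],[-0.378,-0.04,-0.009,74.5,0],[-0.378,-0.04,-0.009,74.5,0]],
], newtons=60)

```text
time: 0.9
position: [531.9, 310.7, 239.4]
eef_rot: [-3.141, 0.001, 1.558]
ft_force: [-0.1, 0.7, -0.0]
finger_gap: 0.998
finger_force: 0.0
```

Request:
servo_tool([
  [[0,0,0,5.8,0.4],[0,0,0,5.8,0.4],[0,0,0,5.8,0.4]],
])

```text
time: 1.2
position: [529.0, 312.9, 239.8]
eef_rot: [-3.141, 0.001, 1.468]
ft_force: [-0.8, 0.5, 0.0]
finger_gap: 0.599
finger_force: 0.0
```

```bash
python3 -c "
from h import *
s=arm.observe();print(s['time'],s['position'],np.degrees(s['eef_rot']),s['finger_gap'],s['ft_force'],to(529.5,312.5,142,84))"
```

```text
1.2 [528.97304878 312.93087142 239.81734343] [-1.79946790e+02  2.92673726e-02  8.41187721e+01] 0.5990893507214776 [-0.84130985  0.49588592  0.03560027] [-0.0004  0.0006  0.0978  0.1188]
```

Request:
servo_tool([
  [[0,0,0.03,0,0.4],[0,0,0.06,0,0.4],[0,0,0.09,0,0.4],[0,0,0.098,0,0.4],[0,0,0.098,0,0.4]],
])

```text
time: 1.7
position: [528.0, 313.0, 141.4]
eef_rot: [-3.14, 0.001, 1.468]
ft_force: [0.9, -0.8, 0.1]
finger_gap: 0.601
finger_force: 0.0
```

Request:
servo_tool([
  [[0,0,0,0,0.7],[0,0,0,0,0.85],[0,0,0,0,1],[0,0,0,0,1],[0,0,0,0,1],[0,0,0,0,1]],
])

```text
time: 2.3
position: [530.1, 313.6, 144.4]
eef_rot: [3.139, -0.002, 1.466]
ft_force: [-0.8, 0.7, 7.0]
finger_gap: 0.224
finger_force: 59.1
```

Request:
servo_tool([
  [[0,0,-0.005,0,1],[0,0,-0.01,0,1],[0,0,-0.015,0,1],[0,0,-0.015,0,1],[0,0,-0.015,0,1]],
])

```text
time: 2.8
position: [529.4, 313.0, 157.3]
eef_rot: [3.142, -0.0, 1.466]
ft_force: [-0.3, -0.7, -2.2]
finger_gap: 0.227
finger_force: 58.6
```

```bash
python3 -c "
from h import *
s=arm.observe();print(s['time'],s['position'],np.degrees(s['eef_rot']),s['finger_gap'],s['ft_force'],s['ft_torque'])
d=grab('side','side1');P=cloud(d);hs=cv2.cvtColor(d['pixels'],cv2.COLOR_BGR2HSV)
cv2.imwrite('pics/s1.png',cv2.resize(d['pixels'][60:260,200:360],None,fx=3,fy=3,interpolation=cv2.INTER_CUBIC))
"
```

```text
2.8 [529.3875312  312.95310766 157.32741376] [ 1.79995852e+02 -1.60388902e-03  8.39676296e+01] 0.22655194635031636 [-0.30477682 -0.66031847 -2.20519592] [-0.01841929 -0.02358918  0.05436983]
```

View pics/s1.png

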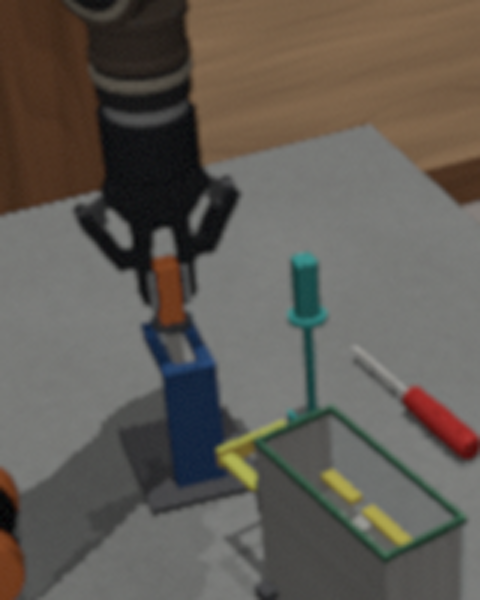

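The crop shows the orange grip at (168,290) held between the fingers and raised, with the collar clear of the prongs. I'll bring it out along the fork, raise it and look at the hook.

Request:
servo_tool([
  [[0.02,0,0,0,1],[0.045,0,0,0,1],[0.07,0,0,0,1],[0.085,0,0,0,1],[0.085,0,-0.04,0,1],[0.085,0,-0.08,0,1],[0.085,0,-0.12,0,1],[0.085,0,-0.12,0,1]],
])

```text
time: 3.65
position: [539.5, 398.3, 283.7]
eef_rot: [3.135, -0.006, 1.466]
ft_force: [0.7, 0.3, -1.5]
finger_gap: 0.226
finger_force: 59.2
```

Request:
servo_tool([
  [[0,0,0,0,1],[0,0,0,0,1]],
])

```text
time: 3.85
position: [537.9, 397.1, 275.5]
eef_rot: [-3.14, 0.002, 1.465]
ft_force: [-0.0, 0.0, -1.9]
finger_gap: 0.226
finger_force: 59.2
```

```bash
python3 -c "
from h import *
s=arm.observe();print(s['time'],s['position'],np.degrees(s['eef_rot']),s['ft_force'],s['ft_torque'])
d=grab('side','side2');T=d['cam_to_world']
def pj(p):
    q=np.linalg.inv(T)@np.append(p,1);return d['fx']*q[0]/q[2]+d['cx'],d['fy']*q[1]/q[2]+d['cy']
p=s['position'];u,v=pj(p+[0,0,-60]);u,v=int(u),int(v);print(u,v)
for dx,dy in((10,0),(-10,0),(0,10),(0,-10)): print((dx,dy),pj(p+[dx,dy,-124]))
v0=max(0,v-70);u0=max(0,u-60);print(u0,v0)
cv2.imwrite('pics/s2.png',cv2.resize(d['pixels'][v0:v+80,u0:u+60],None,fx=4,fy=4,interpolation=cv2.INTER_CUBIC))
"
```

```text
3.85 [537.94845664 397.11095674 275.51855403] [-1.79894648e+02  1.03094799e-01  8.39667654e+01] [-0.04929174  0.02798895 -1.86037122] [ 0.0168797   0.04695145 -0.02529774]
244 124
(10, 0) (np.float64(250.56544429538965), np.float64(145.56914834299533))
(-10, 0) (np.float64(243.2384848747973), np.float64(147.5177036238519))
(0, 10) (np.float64(245.56528011708338), np.float64(144.74576151401044))
(0, -10) (np.float64(248.26881252317793), np.float64(148.35431023141075))
184 54
```

View pics/s2.png

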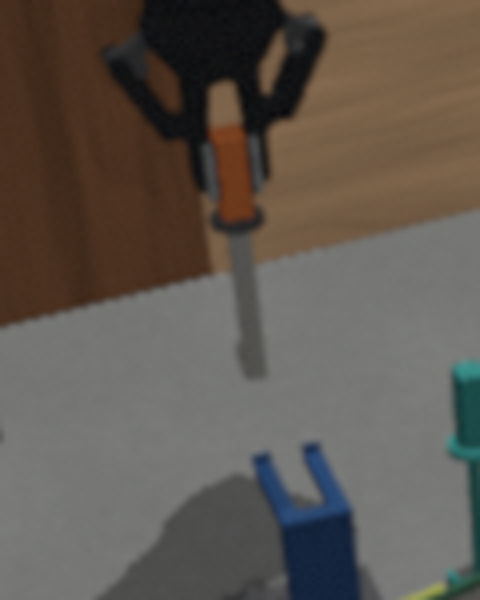

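The hook's tip shows at (240,350), up and left of the shank foot at (252,375), so the mouth faces world +y along the fork. That makes the rod's yaw the tool yaw minus 90°. Next I'll go above the tank, on the -y side of the bar.

```bash
cat >> h.py <<'E'
C=np.array([569.6,44.3]);A=np.radians(9.35)
TX=np.array([np.cos(A),np.sin(A)]);TY=np.array([-np.sin(A),np.cos(A)])
def tk(x,y): return C+x*TX+y*TY
def loc(p): return np.round([(np.array(p[:2])-C)@TX,(np.array(p[:2])-C)@TY],2)
def st():
    s=arm.observe();print('t',round(s['time'],2),'pos',s['position'].round(2),'loc',loc(s['position']),'yaw',np.degrees(s['eef_rot']).round(2),'F',s['ft_force'].round(2),'T',s['ft_torque'].round(3),'gap',round(s['finger_gap'],3));return s
E
python3 -c "
from h import *
st();print(to(*tk(-.5,-51),312,99.35))"
```

```text
t 3.9 pos [537.81 397.   275.18] loc [ 25.94 353.18] yaw [-1.7986e+02  1.3000e-01  8.3960e+01] F [ 0.26  0.04 -1.52] T [-0.004 -0.027 -0.063] gap 0.229
[ -0.3967   0.0818  -0.0368 -15.3882]
```

Request:
servo_tool([
  [[-0.02,0.005,-0.02,-2,1],[-0.06,0.015,-0.037,-5,1],[-0.11,0.025,-0.037,-9,1],[-0.16,0.035,-0.037,-13,1],[-0.21,0.045,-0.037,-15.4,1],[-0.26,0.055,-0.037,-15.4,1],[-0.31,0.065,-0.037,-15.4,1],[-0.35,0.074,-0.037,-15.4,1]],
])

```text
time: 4.7
position: [574.2, 39.3, 312.8]
eef_rot: [-3.139, -0.0, 1.734]
ft_force: [1.4, 0.2, -1.8]
finger_gap: 0.228
finger_force: 59.1
```

Request:
servo_tool([
  [[-0.024,0.001,0,0,1],[-0.04,0.001,0,0,1],[-0.046,0,0,0,1],[-0.046,0,0,0,1],[-0.046,0,0,0,1],[-0.046,0,0,0,1]],
])

```text
time: 5.3
position: [582.4, -2.5, 314.2]
eef_rot: [-3.141, -0.0, 1.736]
ft_force: [-0.7, 0.6, -1.7]
finger_gap: 0.227
finger_force: 59.1
```

```bash
python3 -c "
from h import *
s=st();print(to(*tk(-.5,-51),312,99.35))
d=grab('side','side3');P=cloud(d)
T=d['cam_to_world']
def pj(p):
    q=np.linalg.inv(T)@np.append(p,1);return np.array([d['fx']*q[0]/q[2]+d['cx'],d['fy']*q[1]/q[2]+d['cy']]).round(1)
print('pred seat-level axis',pj(s['position']+[0,0,-124.4]),'collar',pj(s['position']+[0,0,-19.4]))
u,v=pj(s['position']+[0,0,-60]).astype(int);u0,v0=u-70,v-75;print(u0,v0)
cv2.imwrite('pics/s3.png',cv2.resize(d['pixels'][v0:v+75,u0:u+70],None,fx=4,fy=4,interpolation=cv2.INTER_CUBIC))
"
```

```text
t 5.3 pos [582.44  -2.45 314.24] loc [  5.08 -48.22] yaw [-1.7999e+02 -2.0000e-02  9.9470e+01] F [-0.74  0.65 -1.72] T [ 0.007 -0.017  0.005] gap 0.227
[-0.0028 -0.0056  0.0022  0.1248]
pred seat-level axis [333.1 215.4] collar [332.6 172.7]
262 114
```

View pics/s3.png

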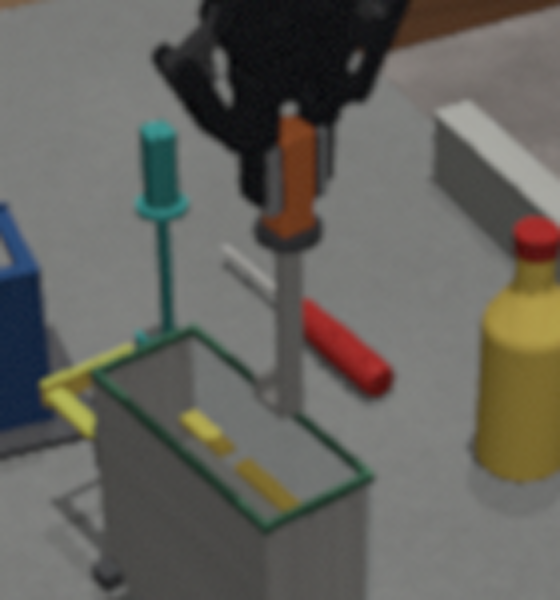

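The rod hangs plumb over the tank. The collar at (288,240) and foot at (288,412) match the prediction, and the hook's tip faces left, tank +y. I'll make a small correction and descend.

Request:
servo_tool([
  [[-0.003,-0.0055,0,0,1],[-0.003,-0.0055,0,0,1],[-0.003,-0.0055,0.03,0,1],[-0.003,-0.0055,0.06,0,1],[-0.003,-0.0055,0.09,0,1],[-0.003,-0.0055,0.112,0,1],[-0.003,-0.0055,0.112,0,1],[-0.003,-0.0055,0.112,0,1]],
])

```text
time: 6.15
position: [577.5, -7.6, 202.8]
eef_rot: [-3.141, -0.0, 1.734]
ft_force: [-0.1, 0.3, -1.1]
finger_gap: 0.23
finger_force: 59.0
```

```bash
python3 -c "
from h import *
s=st();print(to(*tk(-.5,-51),182.4,99.35))"
```

```text
t 6.15 pos [577.45  -7.56 202.85] loc [ -0.68 -52.45] yaw [-179.99   -0.     99.37] F [-0.11  0.32 -1.12] T [ 0.052  0.022 -0.035] gap 0.23
[0.0014 0.0002 0.0204 0.0239]
```

Request:
servo_tool([
  [[0,0,0.008,0,1],[0,0,0.016,0,1],[0,0,0.0205,0,1],[0,0,0.0205,0,1],[0,0,0.0205,0,1]],
])

```text
time: 6.65
position: [577.6, -7.6, 181.8]
eef_rot: [-3.142, -0.0, 1.734]
ft_force: [-0.9, -0.3, -1.6]
finger_gap: 0.224
finger_force: 59.2
```

Request:
servo_tool([
  [[0.005,0,0,0,1],[0.01,0,0,0,1],[0.015,0,0,0,1],[0.02,0,0,0,1],[0.02,0,0,0,1],[0.02,0,0,0,1]],
])

```text
time: 7.25
position: [574.3, 12.4, 181.8]
eef_rot: [3.142, 0.0, 1.735]
ft_force: [0.7, -0.1, -2.0]
finger_gap: 0.226
finger_force: 59.2
```

```bash
python3 -c "
from h import *
s=st()"
```

```text
t 7.25 pos [574.33  12.37 181.84] loc [ -0.52 -32.28] yaw [1.80e+02 1.00e-02 9.94e+01] F [ 0.67 -0.07 -1.96] T [-0.038 -0.031 -0.023] gap 0.226
```

Request:
servo_tool([
  [[0,0,-0.005,0,1],[0,0,-0.01,0,1],[0,0,-0.013,0,1],[0,0,-0.015,0,1],[0,0,-0.017,0,1],[0,0,-0.018,0,1],[0,0,-0.018,0,1],[0,0,-0.018,0,1]],
])

```text
time: 8.05
position: [574.2, 12.1, 199.5]
eef_rot: [-3.141, 0.0, 1.734]
ft_force: [-0.3, 0.3, -4.0]
finger_gap: 0.223
finger_force: 59.0
```

Request:
servo_tool([
  [[0,0,-0.001,0,1],[0,0,-0.002,0,1],[0,0,-0.002,0,1],[0,0,-0.002,0,1],[0,0,-0.002,0,1]],
])

```text
time: 8.55
position: [574.3, 12.1, 201.8]
eef_rot: [-3.142, 0.0, 1.734]
ft_force: [0.1, 0.5, -3.5]
finger_gap: 0.225
finger_force: 59.0
```

```bash
python3 -c "
from h import *
s=st()"
```

```text
t 8.55 pos [574.33  12.13 201.77] loc [ -0.56 -32.51] yaw [-180.      0.     99.37] F [ 0.09  0.5  -3.52] T [-0.017  0.005  0.012] gap 0.225
```

Hooked: the force rose to about -4 N (rod plus holder). Now I'll raise it gently until it touches the lip.

Request:
servo_tool([
  [[0,0,-0.001,0,1],[0,0,-0.002,0,1],[0,0,-0.002,0,1]],
])

```text
time: 8.85
position: [574.4, 12.1, 204.0]
eef_rot: [3.141, 0.0, 1.734]
ft_force: [0.9, -0.3, -2.6]
finger_gap: 0.232
finger_force: 59.0
```

Request:
servo_tool([
  [[0,0,-0.001,0,1],[0,0,-0.001,0,1],[0,0,-0.001,0,1]],
])

```text
time: 9.15
position: [574.4, 12.1, 204.8]
eef_rot: [3.142, 0.0, 1.734]
ft_force: [-0.5, 0.3, -3.5]
finger_gap: 0.227
finger_force: 59.0
```

Request:
servo_tool([
  [[0,0,-0.001,0,1],[0,0,-0.001,0,1],[0,0,-0.001,0,1]],
])

```text
time: 9.45
position: [574.3, 12.1, 205.5]
eef_rot: [-3.141, -0.0, 1.734]
ft_force: [0.8, 0.1, -6.6]
finger_gap: 0.23
finger_force: 59.1
```

Request:
servo_tool([
  [[0,0,-0.001,0,1],[0,0,-0.001,0,1],[0,0,-0.001,0,1]],
])

```text
time: 9.75
position: [574.1, 12.2, 205.9]
eef_rot: [-3.14, -0.0, 1.734]
ft_force: [0.4, 0.9, -14.4]
finger_gap: 0.222
finger_force: 59.3
```

Lip contact came at TCP z of about 205.3. I'll ease off to a light pull and draw along.

Request:
servo_tool([
  [[0,0,0.0011,0,1],[0,0,0.0011,0,1],[0,0,0.0011,0,1]],
])

```text
time: 10.05
position: [574.2, 12.1, 205.7]
eef_rot: [-3.141, -0.0, 1.734]
ft_force: [0.7, 0.2, -11.6]
finger_gap: 0.225
finger_force: 59.8
```

Request:
servo_tool([
  [[0.003,0,0,0,1],[0.006,0,0,0,1],[0.009,0,0,0,1],[0.012,0,0,0,1],[0.012,0,0,0,1]],
])

```text
time: 10.55
position: [572.3, 24.3, 205.7]
eef_rot: [-3.142, -0.0, 1.735]
ft_force: [0.3, -3.0, -9.6]
finger_gap: 0.23
finger_force: 59.7
```

```bash
python3 -c "
from h import *
s=st()"
```

```text
t 10.55 pos [572.28  24.33 205.74] loc [ -0.6  -20.14] yaw [-180.     -0.     99.39] F [ 0.28 -2.96 -9.62] T [-1.056 -0.114  0.014] gap 0.23
```

Request:
servo_tool([
  [[0.003,0,0.0005,0,1],[0.006,0,0.0005,0,1],[0.009,0,0.0005,0,1],[0.012,0,0.0005,0,1],[0.015,0,0.0005,0,1]],
])

```text
time: 11.05
position: [570.0, 39.3, 205.5]
eef_rot: [3.141, -0.001, 1.735]
ft_force: [0.6, -0.9, -6.4]
finger_gap: 0.224
finger_force: 60.0
```

Request:
servo_tool([
  [[0.003,0,0,0,1],[0.006,0,0,0,1],[0.009,0,0,0,1],[0.012,0,0,0,1],[0.012,0,0,0,1]],
])

```text
time: 11.55
position: [568.0, 51.3, 205.4]
eef_rot: [3.141, -0.001, 1.735]
ft_force: [-0.0, 0.4, -5.0]
finger_gap: 0.224
finger_force: 60.3
```

Request:
servo_tool([
  [[0.002,0,0,0,1],[0.004,0,0,0,1],[0.006,0,0,0,1],[0.006,0,0,0,1]],
])

```text
time: 11.95
position: [567.0, 56.9, 205.3]
eef_rot: [3.141, -0.0, 1.735]
ft_force: [-0.1, 0.2, -4.6]
finger_gap: 0.223
finger_force: 60.4
```

```bash
python3 -c "
from h import *
s=st()"
```

```text
t 11.95 pos [567.   56.9 205.3] loc [-0.52 12.86] yaw [ 1.7999e+02 -3.0000e-02  9.9390e+01] F [-0.08  0.15 -4.65] T [ 0.031 -0.049 -0.033] gap 0.223
```

Request:
servo_tool([
  [[0.001,0,-0.0003,0,1],[0.002,0,-0.0005,0,1],[0.003,0,-0.0005,0,1],[0.004,0,-0.0005,0,1],[0.004,0,-0.0005,0,1]],
])

```text
time: 12.45
position: [566.4, 60.8, 205.9]
eef_rot: [3.141, -0.0, 1.735]
ft_force: [0.3, 0.5, -3.8]
finger_gap: 0.223
finger_force: 60.3
```

Request:
servo_tool([
  [[0.001,0,0,0,1],[0.002,0,0,0,1],[0.003,0,0,0,1],[0.003,0,0,0,1]],
])

```text
time: 12.85
position: [565.9, 63.6, 205.7]
eef_rot: [3.142, -0.0, 1.734]
ft_force: [0.1, -0.9, -3.9]
finger_gap: 0.229
finger_force: 60.3
```

Request:
servo_tool([
  [[0.001,0,0,0,1],[0.002,0,0,0,1],[0.003,0,0,0,1],[0.003,0,0,0,1]],
])

```text
time: 13.25
position: [565.4, 66.5, 205.7]
eef_rot: [-3.142, -0.0, 1.734]
ft_force: [-0.6, -0.4, -4.4]
finger_gap: 0.228
finger_force: 60.3
```

```bash
python3 -c "
from h import *
s=st()"
```

```text
t 13.25 pos [565.38  66.51 205.7 ] loc [-0.56 22.6 ] yaw [-180.     -0.     99.38] F [-0.61 -0.4  -4.4 ] T [-0.042 -0.03  -0.031] gap 0.228
```

Request:
servo_tool([
  [[0,0,-0.0005,0,1],[0,0,-0.001,0,1],[0,0,-0.001,0,1]],
])

```text
time: 13.55
position: [565.5, 66.4, 206.8]
eef_rot: [3.141, -0.0, 1.734]
ft_force: [-0.7, -0.8, -3.3]
finger_gap: 0.225
finger_force: 60.4
```

Request:
servo_tool([
  [[0,0,-0.0003,0,1],[0,0,-0.0006,0,1],[0,0,-0.0006,0,1]],
])

```text
time: 13.85
position: [565.4, 66.4, 207.3]
eef_rot: [3.142, 0.0, 1.734]
ft_force: [0.4, -0.3, -4.3]
finger_gap: 0.227
finger_force: 60.4
```

```bash
python3 -c "
from h import *
s=st()
d=grab('top','top4')
cv2.imwrite('pics/t4.png',cv2.resize(d['pixels'][190:270,230:355],None,fx=5,fy=5,interpolation=cv2.INTER_CUBIC))"
```

```text
t 13.85 pos [565.42  66.38 207.34] loc [-0.53 22.47] yaw [180.     0.    99.37] F [ 0.38 -0.28 -4.26] T [ 0.001 -0.009  0.046] gap 0.227
```

View pics/t4.png

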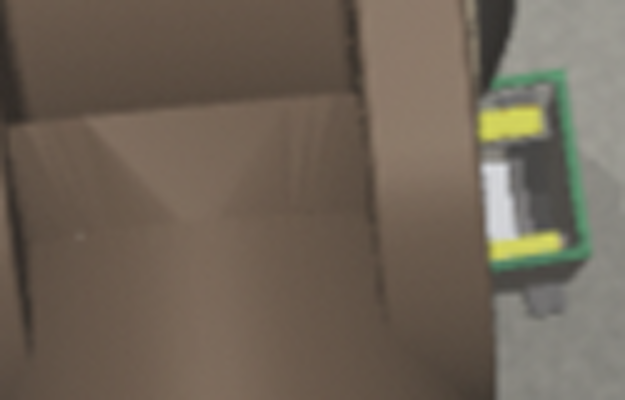

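The arm hides the bar in the top view, so feel decides. At 207.3 there is no resistance, where the lips stopped the bar at 205.5, so it is in the notch. I'll raise it in small checked steps.

Request:
servo_tool([
  [[0,0,-0.0005,0,1],[0,0,-0.001,0,1],[0,0,-0.001,0,1]],
])

```text
time: 14.2
position: [565.4, 66.4, 208.4]
eef_rot: [3.141, 0.0, 1.734]
ft_force: [-0.8, -0.7, -3.4]
finger_gap: 0.224
finger_force: 60.4
```

Request:
servo_tool([
  [[0,0,-0.0005,0,1],[0,0,-0.001,0,1],[0,0,-0.001,0,1]],
])

```text
time: 14.5
position: [565.4, 66.4, 209.4]
eef_rot: [3.141, 0.0, 1.734]
ft_force: [0.7, 0.3, -3.9]
finger_gap: 0.227
finger_force: 60.4
```

Request:
servo_tool([
  [[0,0,-0.0005,0,1],[0,0,-0.001,0,1],[0,0,-0.001,0,1]],
])

```text
time: 14.8
position: [565.4, 66.4, 210.4]
eef_rot: [3.141, 0.0, 1.734]
ft_force: [0.0, -0.4, -3.3]
finger_gap: 0.224
finger_force: 60.4
```

```bash
python3 -c "
from h import *
s=st()"
```

```text
t 14.8 pos [565.44  66.39 210.41] loc [-0.52 22.47] yaw [179.99   0.    99.37] F [ 0.   -0.39 -3.33] T [ 0.025 -0.001  0.032] gap 0.224
```

Request:
servo_tool([
  [[0,0,-0.001,0,1],[0,0,-0.002,0,1],[0,0,-0.004,0,1],[0,0,-0.006,0,1],[0,0,-0.008,0,1],[0,0,-0.01,0,1]],
])

```text
time: 15.4
position: [565.4, 66.4, 220.6]
eef_rot: [3.141, -0.0, 1.734]
ft_force: [0.8, -0.0, -3.9]
finger_gap: 0.221
finger_force: 60.4
```

Request:
servo_tool([
  [[0,0,-0.003,0,1],[0,0,-0.008,0,1],[0,0,-0.014,0,1],[0,0,-0.02,0,1],[0,0,-0.026,0,1],[0,0,-0.03,0,1],[0,0,-0.032,0,1]],
])

```text
time: 16.1
position: [565.6, 66.4, 253.0]
eef_rot: [3.141, 0.0, 1.734]
ft_force: [-0.3, -0.2, -3.9]
finger_gap: 0.224
finger_force: 60.4
```

```bash
python3 -c "
from h import *
s=st()"
```

```text
t 16.1 pos [565.62  66.42 252.98] loc [-0.34 22.47] yaw [179.95   0.    99.37] F [-0.27 -0.22 -3.9 ] T [-0.005 -0.015  0.055] gap 0.224
```

Request:
servo_tool([
  [[0,0,-0.004,0,1],[0,0,-0.014,0,1],[0,0,-0.03,0,1],[0,0,-0.048,0,1],[0,0,-0.066,0,1],[0,0,-0.082,0,1],[0,0,-0.093,0,1],[0,0,-0.098,0,1]],
])

```text
time: 16.9
position: [565.7, 66.4, 352.0]
eef_rot: [3.139, 0.0, 1.734]
ft_force: [0.4, -0.7, -4.5]
finger_gap: 0.225
finger_force: 60.7
```

Request:
servo_tool([
  [[0,0,-0.002,0,1],[0,0,-0.002,0,1],[0,0,-0.002,0,1]],
])

```text
time: 17.2
position: [565.3, 66.4, 351.7]
eef_rot: [-3.141, -0.0, 1.734]
ft_force: [0.6, -0.1, -3.9]
finger_gap: 0.224
finger_force: 60.7
```

```bash
python3 -c "
from h import *
s=st()
d=grab('side','side5');T=d['cam_to_world']
def pj(p):
    q=np.linalg.inv(T)@np.append(p,1);return np.array([d['fx']*q[0]/q[2]+d['cx'],d['fy']*q[1]/q[2]+d['cy']]).round(1)
u,v=pj(s['position']+[0,0,-110]).astype(int);u0,v0=u-70,v-75;print(u0,v0)
cv2.imwrite('pics/s5.png',cv2.resize(d['pixels'][v0:v+75,u0:u+70],None,fx=4,fy=4,interpolation=cv2.INTER_CUBIC))
# path targets
tc=np.array([567.3,-343.9]);a=np.radians(4.7)
print('tray c/o image')
for xy in ((-10,-5),): 
  t=tc+xy[0]*np.array([np.cos(a),np.sin(a)])+xy[1]*np.array([-np.sin(a),np.cos(a)]);print(t)
"
```

```text
t 17.2 pos [565.26  66.38 351.68] loc [-0.7 22.5] yaw [-179.94   -0.     99.37] F [ 0.57 -0.09 -3.91] T [-0.015 -0.051  0.015] gap 0.224
240 104
tray c/o image
[ 557.74331867 -349.70257202]
```

View pics/s5.png

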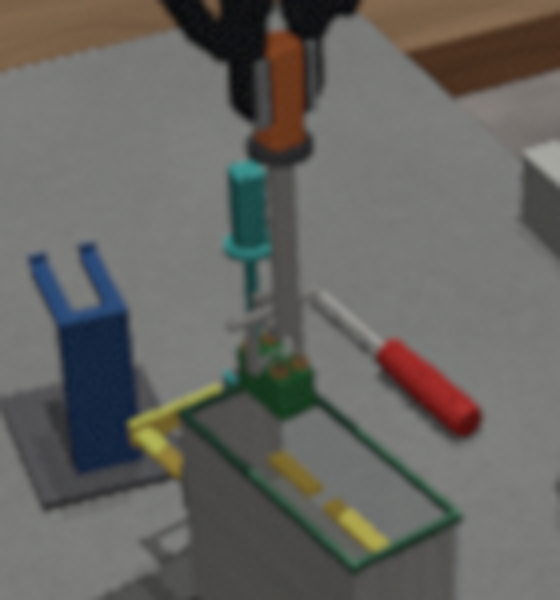

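The holder hangs level on the hook at (270,370), clear above the rim; the lips and notch below are undisturbed. I'll carry it smoothly to the tray.

Request:
servo_tool([
  [[-0.006,-0.001,0,0,1],[-0.02,-0.003,0,0,1],[-0.0415,-0.0066,0,0,1],[-0.071,-0.0113,0,0,1],[-0.1047,-0.0167,0,0,1],[-0.1383,-0.022,0,0,1],[-0.1718,-0.0274,0,0,1],[-0.2054,-0.0327,0,0,1]],
])

```text
time: 18.05
position: [566.0, -144.1, 352.3]
eef_rot: [-3.141, 0.0, 1.734]
ft_force: [0.4, 0.1, -4.5]
finger_gap: 0.224
finger_force: 60.6
```

Request:
servo_tool([
  [[-0.0336,-0.0053,0,0,1],[-0.0672,-0.0107,0,0,1],[-0.0988,-0.0157,0,0,1],[-0.1284,-0.0205,0,0,1],[-0.1541,-0.0245,0,0,1],[-0.1758,-0.028,0,0,1],[-0.1916,-0.0305,0,0,1],[-0.2034,-0.0324,0,0,1]],
])

```text
time: 18.85
position: [566.9, -349.9, 351.8]
eef_rot: [-3.141, -0.0, 1.733]
ft_force: [0.0, 0.0, -3.8]
finger_gap: 0.23
finger_force: 60.6
```

Request:
servo_tool([
  [[0,0,0,1,1],[0,0,0,3,1],[0,0,0,4.7,1],[0,0,0,4.7,1],[0,0,0,4.7,1],[0,0,0,4.7,1]],
])

```text
time: 19.45
position: [567.8, -347.3, 352.5]
eef_rot: [3.141, 0.0, 1.653]
ft_force: [-0.3, 0.1, -3.5]
finger_gap: 0.228
finger_force: 60.5
```

```bash
python3 -c "
from h import *
s=st()
print(to(567.6,-347.9,260,94.7))
for n in('side','top'):
    d=grab(n,n+'6');P=cloud(d);h=cv2.cvtColor(d['pixels'],cv2.COLOR_BGR2HSV)
    D=np.hypot(P[...,0]-s['position'][0],P[...,1]-s['position'][1])
    m=(h[...,0]>35)&(h[...,0]<85)&(h[...,1]>80)&(D<60)&(P[...,2]>150)
    q=P[m]
    if len(q): print(n,len(q),q.mean(0).round(1),np.percentile(q,[2,98],axis=0).round(1).tolist(),np.argwhere(m).mean(0))
"
```

```text
t 19.45 pos [ 567.78 -347.26  352.49] loc [ -65.41 -386.06] yaw [1.7999e+02 2.0000e-02 9.4710e+01] F [-0.34  0.12 -3.46] T [-0.055  0.021 -0.033] gap 0.228
[-0.0006 -0.0002  0.0925  0.012 ]
side 308 [ 563.6 -347.1  193.9] [[555.8, -360.1, 179.8], [577.3, -322.0, 205.5]] [335.72077922 421.07467532]
top 146 [ 564.2 -320.5  197.2] [[553.5, -342.4, 180.1], [576.2, -312.5, 205.1]] [232.89726027 506.67123288]
```

The block is centred about 10 mm ahead of the rod axis, as planned. Lowering.

Request:
servo_tool([
  [[0,0,0.005,0,1],[0,0,0.016,0,1],[0,0,0.034,0,1],[0,0,0.056,0,1],[0,0,0.08,0,1],[0,0,0.104,0,1],[0,0,0.124,0,1],[0,0,0.138,0,1]],
])

```text
time: 20.35
position: [567.0, -347.1, 212.0]
eef_rot: [-3.14, -0.001, 1.652]
ft_force: [-0.5, 0.2, -3.9]
finger_gap: 0.227
finger_force: 60.5
```

Request:
servo_tool([
  [[0,0,0.008,0,1],[0,0,0.014,0,1],[0,0,0.018,0,1],[0,0,0.02,0,1],[0,0,0.022,0,1],[0,0,0.024,0,1],[0,0,0.024,0,1],[0,0,0.024,0,1]],
])

```text
time: 21.15
position: [567.8, -347.6, 190.5]
eef_rot: [3.141, 0.0, 1.652]
ft_force: [-0.1, -0.6, -4.2]
finger_gap: 0.225
finger_force: 60.5
```

```bash
python3 -c "
from h import *
s=st()"
```

```text
t 21.15 pos [ 567.78 -347.59  190.48] loc [ -65.47 -386.38] yaw [1.7999e+02 1.0000e-02 9.4670e+01] F [-0.09 -0.59 -4.24] T [-0.069 -0.058  0.053] gap 0.225
```

Now slowly, 1 mm per row, watching the force.

Request:
servo_tool([
  [[0,0,0.001,0,1],[0,0,0.002,0,1],[0,0,0.003,0,1],[0,0,0.004,0,1],[0,0,0.004,0,1]],
])

```text
time: 21.65
position: [567.6, -347.5, 186.0]
eef_rot: [-3.141, -0.0, 1.652]
ft_force: [-0.2, 0.3, -4.6]
finger_gap: 0.223
finger_force: 60.5
```

Request:
servo_tool([
  [[0,0,0.0007,0,1],[0,0,0.0014,0,1],[0,0,0.002,0,1],[0,0,0.002,0,1]],
])

```text
time: 22.05
position: [567.7, -347.5, 184.2]
eef_rot: [-3.141, -0.0, 1.652]
ft_force: [0.3, 0.1, -3.9]
finger_gap: 0.221
finger_force: 60.5
```

Request:
servo_tool([
  [[0,0,0.0007,0,1],[0,0,0.0014,0,1],[0,0,0.002,0,1],[0,0,0.002,0,1]],
])

```text
time: 22.45
position: [567.9, -347.6, 182.6]
eef_rot: [3.141, 0.0, 1.652]
ft_force: [-0.7, 0.3, -2.5]
finger_gap: 0.226
finger_force: 60.7
```

Request:
servo_tool([
  [[0,0,0.0007,0,1],[0,0,0.0014,0,1],[0,0,0.002,0,1],[0,0,0.002,0,1]],
])

```text
time: 22.85
position: [567.7, -347.5, 180.2]
eef_rot: [-3.141, -0.0, 1.652]
ft_force: [-0.5, 0.2, -0.7]
finger_gap: 0.225
finger_force: 60.7
```

```bash
python3 -c "
from h import *
s=st()"
```

```text
t 22.85 pos [ 567.68 -347.54  180.17] loc [ -65.55 -386.32] yaw [-1.7999e+02 -1.0000e-02  9.4670e+01] F [-0.52  0.17 -0.68] T [-0.006  0.005 -0.022] gap 0.225
```

Floor contact was at about 183. I'll sink the hook to mid-window (TCP 169), then withdraw it backwards.

Request:
servo_tool([
  [[0,0,0.003,0,1],[0,0,0.006,0,1],[0,0,0.009,0,1],[0,0,0.011,0,1],[0,0,0.011,0,1],[0,0,0.011,0,1]],
])

```text
time: 23.45
position: [567.7, -347.6, 169.3]
eef_rot: [-3.142, -0.0, 1.652]
ft_force: [-0.9, -0.7, -2.1]
finger_gap: 0.227
finger_force: 60.7
```

```bash
python3 -c "
from h import *
s=st()"
```

```text
t 23.45 pos [ 567.71 -347.56  169.26] loc [ -65.53 -386.34] yaw [-180.     -0.     94.67] F [-0.85 -0.73 -2.11] T [ 0.031 -0.023  0.045] gap 0.227
```

Request:
servo_tool([
  [[-0.004,0,0,0,1],[-0.009,0,0,0,1],[-0.014,0,0,0,1],[-0.02,0,0,0,1],[-0.026,0,0,0,1],[-0.032,0,0,0,1],[-0.036,0,0,0,1],[-0.036,0,0,0,1]],
])

```text
time: 24.25
position: [570.6, -384.1, 169.1]
eef_rot: [-3.141, -0.0, 1.652]
ft_force: [-0.6, 0.1, -1.1]
finger_gap: 0.228
finger_force: 60.7
```

Request:
servo_tool([
  [[0,0,-0.01,0,1],[0,0,-0.03,0,1],[0,0,-0.06,0,1],[0,0,-0.1,0,1],[0,0,-0.135,0,1],[0,0,-0.135,0,1]],
])

```text
time: 24.85
position: [571.5, -383.7, 311.4]
eef_rot: [3.134, 0.006, 1.653]
ft_force: [0.1, -0.0, -0.9]
finger_gap: 0.229
finger_force: 61.0
```

```bash
python3 -c "
from h import *
s=st()
d=grab('side','side7');P=cloud(d);h=cv2.cvtColor(d['pixels'],cv2.COLOR_BGR2HSV)
m=(h[...,0]>35)&(h[...,0]<85)&(h[...,1]>80)&(P[...,0]>500)&(P[...,0]<640)&(P[...,1]<-270)&(P[...,1]>-430)&(P[...,2]<70)
q=P[m];print(len(q),q.mean(0).round(1),np.percentile(q,[2,98],axis=0).round(1).tolist())
r,c=np.argwhere(m).mean(0).astype(int);print(c,r)
cv2.imwrite('pics/s7.png',cv2.resize(d['pixels'][max(0,r-90):r+60,c-70:c+70],None,fx=4,fy=4,interpolation=cv2.INTER_CUBIC))
print('to rack front',to(529.5+.1045*85,313+.9945*85,290,84))
"
```

```text
t 24.85 pos [ 571.55 -383.68  311.35] loc [ -67.61 -422.61] yaw [179.56   0.34  94.69] F [ 0.1  -0.02 -0.88] T [ 0.006  0.029 -0.028] gap 0.229
282 [ 564.4 -345.3   19.9] [[555.4, -358.2, 3.9], [580.8, -317.3, 35.8]]
411 396
to rack front [ 0.7813  0.0309  0.0182 10.6915]
```

View pics/s7.png

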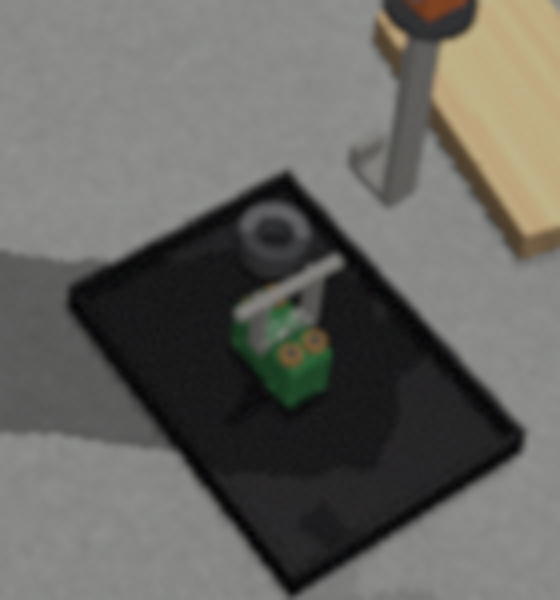

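The holder stands upright in the tray at (285,340) beside the nut at (275,235), and the hook is clear of it. Returning the rod.

Request:
servo_tool([
  [[0.015,0.0006,0,0,1],[0.04,0.0016,0,0,1],[0.075,0.003,0,0,1],[0.115,0.0046,0,0,1],[0.155,0.0061,0,0,1],[0.195,0.0077,0,0,1],[0.235,0.0093,0,0,1],[0.275,0.0109,0,0,1]],
])

```text
time: 25.7
position: [558.2, -106.6, 303.1]
eef_rot: [-3.14, -0.001, 1.652]
ft_force: [0.3, 1.2, -1.4]
finger_gap: 0.222
finger_force: 60.8
```

Request:
servo_tool([
  [[0.04,0.0016,0,0,1],[0.08,0.0032,0,0,1],[0.12,0.0048,0,0,1],[0.16,0.0063,0,0,1],[0.2,0.0079,0,0,1],[0.24,0.0095,0,0,1],[0.28,0.0111,0,0,1],[0.32,0.0127,0,0,1]],
])

```text
time: 26.5
position: [544.7, 213.1, 303.1]
eef_rot: [-3.14, 0.001, 1.653]
ft_force: [1.0, -0.6, -1.5]
finger_gap: 0.231
finger_force: 60.8
```

Request:
servo_tool([
  [[0.04,0.0016,0,2,1],[0.08,0.0032,0,4,1],[0.115,0.0046,0,7,1],[0.145,0.0057,0,9,1],[0.165,0.0065,0,10.7,1],[0.18,0.0071,0,10.7,1],[0.186,0.0074,0,10.7,1],[0.186,0.0074,0,10.7,1]],
])

```text
time: 27.3
position: [537.8, 397.7, 303.5]
eef_rot: [-3.141, 0.001, 1.467]
ft_force: [0.1, 0.3, -1.3]
finger_gap: 0.224
finger_force: 60.8
```

Request:
servo_tool([
  [[0,0,0,0,1],[0,0,0,0,1],[0,0,0,0,1]],
])

```text
time: 27.6
position: [538.2, 396.6, 304.7]
eef_rot: [3.141, -0.0, 1.465]
ft_force: [0.2, 0.5, -1.1]
finger_gap: 0.23
finger_force: 60.8
```

```bash
python3 -c "
from h import *
s=st()
print(to(529.4+.1045*85,313+.9945*85,158,84))
"
```

```text
t 27.6 pos [538.2  396.59 304.75] loc [ 26.26 352.71] yaw [ 1.7998e+02 -2.0000e-02  8.3910e+01] F [ 0.21  0.48 -1.12] T [-0.002 -0.009 -0.032] gap 0.23
[ 0.0009 -0.      0.1467 -0.0892]
```

Request:
servo_tool([
  [[0,0,0.03,0,1],[0,0,0.07,0,1],[0,0,0.11,0,1],[0,0,0.135,0,1],[0,0,0.146,0,1],[0,0,0.146,0,1],[0,0,0.146,0,1]],
])

```text
time: 28.3
position: [538.6, 397.7, 160.0]
eef_rot: [3.14, -0.001, 1.465]
ft_force: [0.7, 0.3, -1.2]
finger_gap: 0.224
finger_force: 60.8
```

```bash
python3 -c "
from h import *
s=st()
print(to(529.4,313,158,84))
"
```

```text
t 28.3 pos [538.59 397.67 159.98] loc [ 26.82 353.71] yaw [ 1.7991e+02 -8.0000e-02  8.3950e+01] F [ 0.69  0.27 -1.17] T [-0.02  -0.033 -0.024] gap 0.224
[-0.0852 -0.0002  0.002  -0.0473]
```

Request:
servo_tool([
  [[-0.015,0,0.001,0,1],[-0.03,0,0.001,0,1],[-0.045,0,0.001,0,1],[-0.06,0,0.001,0,1],[-0.072,0,0.001,0,1],[-0.081,0,0.001,0,1],[-0.085,0,0.001,0,1],[-0.085,0,0.001,0,1]],
])

```text
time: 29.1
position: [529.1, 312.5, 157.4]
eef_rot: [3.141, -0.0, 1.465]
ft_force: [-0.6, 0.4, -1.7]
finger_gap: 0.225
finger_force: 60.8
```

Request:
servo_tool([
  [[0,0,0,0,1],[0,0,0.003,0,1],[0,0,0.006,0,1],[0,0,0.008,0,1],[0,0,0.008,0,1]],
])

```text
time: 29.6
position: [528.7, 313.0, 148.6]
eef_rot: [-3.141, 0.001, 1.466]
ft_force: [-0.3, 0.4, -1.8]
finger_gap: 0.227
finger_force: 60.8
```

```bash
python3 -c "
from h import *
s=st()
print(to(529.4,313,146,84))
"
```

```text
t 29.6 pos [528.72 313.03 148.57] loc [  3.32 271.8 ] yaw [-1.7995e+02  4.0000e-02  8.3990e+01] F [-0.34  0.36 -1.75] T [-0.022 -0.012 -0.027] gap 0.227
[ 0.      0.0007  0.0026 -0.0083]
```

Request:
servo_tool([
  [[0,0.0005,0.001,0,1],[0,0.0005,0.002,0,1],[0,0.0005,0.003,0,1],[0,0.0005,0.003,0,1]],
])

```text
time: 30.0
position: [529.5, 312.8, 146.2]
eef_rot: [-3.141, 0.0, 1.466]
ft_force: [0.1, -0.3, -1.8]
finger_gap: 0.229
finger_force: 60.8
```

Request:
servo_tool([
  [[0,0,0.0007,0,1],[0,0,0.001,0,1],[0,0,0.001,0,1]],
])

```text
time: 30.3
position: [529.5, 312.9, 145.3]
eef_rot: [-3.142, 0.0, 1.466]
ft_force: [0.5, 1.3, -2.2]
finger_gap: 0.227
finger_force: 60.8
```

Request:
servo_tool([
  [[0,0,0.0005,0,1],[0,0,0.0005,0,1],[0,0,0.0005,0,1]],
])

```text
time: 30.6
position: [529.5, 312.9, 144.8]
eef_rot: [3.142, -0.0, 1.466]
ft_force: [0.1, -0.9, -0.9]
finger_gap: 0.226
finger_force: 60.8
```

```bash
python3 -c "
from h import *
s=st()
"
```

```text
t 30.6 pos [529.55 312.9  144.79] loc [  4.12 271.54] yaw [180.    -0.    83.97] F [ 0.09 -0.88 -0.87] T [-0.033  0.011  0.019] gap 0.226
```

Contact is starting. Another 0.7 mm, then open slowly and rise.

Request:
servo_tool([
  [[0,0,0.0004,0,1],[0,0,0.0007,0,1],[0,0,0.0007,0,1]],
])

```text
time: 30.9
position: [529.6, 312.9, 144.4]
eef_rot: [3.141, -0.0, 1.466]
ft_force: [-0.1, -1.0, 0.1]
finger_gap: 0.225
finger_force: 61.3
```

Request:
servo_tool([
  [[0,0,0,0,0.72],[0,0,0,0,0.66],[0,0,0,0,0.55],[0,0,0,0,0.45],[0,0,0,0,0.4],[0,0,0,0,0.4]],
])

```text
time: 31.5
position: [529.5, 312.9, 144.1]
eef_rot: [3.142, -0.0, 1.466]
ft_force: [-0.5, -0.2, -0.2]
finger_gap: 0.599
finger_force: 0.0
```

Request:
servo_tool([
  [[0,0,-0.01,0,0.4],[0,0,-0.03,0,0.4],[0,0,-0.06,0,0.4],[0,0,-0.1,0,0.4],[0,0,-0.13,0,0.4],[0,0,-0.13,0,0.4]],
])

```text
time: 32.1
position: [530.8, 313.6, 280.0]
eef_rot: [3.135, -0.005, 1.466]
ft_force: [0.6, -0.1, -0.3]
finger_gap: 0.599
finger_force: 0.0
```

Request:
servo_tool([
  [[0.02,0,-0.02,0,0.4],[0.06,0,-0.04,0,0.4],[0.1,0,-0.04,0,0.4],[0.14,0,-0.04,0,0.4],[0.17,0,-0.04,0,0.4],[0.17,0,-0.04,0,0.4],[0.17,0,-0.04,0,0.4],[0.17,0,-0.04,0,0.4]],
])

```text
time: 32.9
position: [547.4, 481.2, 314.3]
eef_rot: [3.142, 0.0, 1.465]
ft_force: [-0.0, -0.7, -0.1]
finger_gap: 0.598
finger_force: 0.0
```

```bash
python3 -c "
from h import *
s=st()
a=load('side0')
b=grab('side','side8');P=cloud(b);h=cv2.cvtColor(b['pixels'],cv2.COLOR_BGR2HSV)
for d in(a,b):
    h=cv2.cvtColor(d['pixels'],cv2.COLOR_BGR2HSV);P=cloud(d)
    k=(h[...,0]<16)&(h[...,1]>120);k[:,:245]=0;k[:,270:]=0;k[:145]=0;k[180:]=0
    p=P[k&(d['range_z']>0)];print(len(p),np.argwhere(k).mean(0),np.percentile(p,[2,50,98],axis=0).round(1).tolist())
m=(cv2.absdiff(a['pixels'],b['pixels']).max(2)>40).astype(np.uint8);n,l,s,c=cv2.connectedComponentsWithStats(m)
print([x.tolist() for x in s[1:] if x[4]>25])
"
```

```text
t 32.9 pos [547.39 481.15 314.32] loc [ 49.06 434.66] yaw [1.800e+02 2.000e-02 8.394e+01] F [-0.03 -0.7  -0.1 ] T [-0.043 -0.037 -0.02 ] gap 0.598
166 [160.88622754 256.08383234] [[521.6, 298.7, 133.8], [528.6, 303.6, 163.4], [538.2, 317.7, 188.4]]
163 [161.01840491 256.12883436] [[521.6, 298.6, 134.7], [528.3, 303.0, 163.4], [537.9, 316.4, 189.0]]
[[60, 0, 20, 20, 214], [92, 0, 12, 40, 124], [135, 0, 9, 8, 42], [200, 0, 56, 71, 1869], [31, 2, 31, 20, 359], [100, 3, 40, 58, 1502], [0, 42, 29, 14, 209], [41, 46, 8, 9, 30], [64, 54, 14, 4, 32], [88, 56, 10, 5, 27], [52, 60, 32, 7, 156], [55, 63, 46, 77, 1672], [59, 67, 19, 5, 41], [0, 75, 46, 211, 3143], [222, 160, 19, 11, 65], [236, 169, 12, 12, 44], [69, 193, 68, 82, 1677], [203, 194, 31, 35, 417], [178, 210, 23, 15, 135], [177, 237, 9, 11, 49], [162, 255, 18, 9, 94], [141, 268, 45, 20, 527], [20, 274, 41, 10, 101], [98, 274, 14, 19, 102], [75, 295, 9, 19, 50], [79, 295, 25, 33, 325], [48, 315, 39, 58, 312], [77, 364, 11, 10, 29], [399, 369, 28, 32, 430]]
```

The rod hangs exactly as it started. Nothing else changed in the scene apart from the arm, its shadow and the holder in the tray.

```bash
python3 -c "
from cell import arm
print(arm.job_done())"
```

```text
the job is handed in; nothing more can be done
None
```

The cutter holder stands upright in the drip tray beside the collet nut, the rod is back in its rack, and the job was handed in at about 33 s. One lapse from "a few newtons": finding the lips' height briefly raised the upward pull to about 10 N beyond the carried weight (14.4 N read at the wrist).

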